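# Set the flat gap gauge against the sense pin of a hemming die

### The job

Lift the yellow-handled flat gauge out of its green rack, where only the front and back of its handle are free to grasp, set it down flat on the black mat and let go. Then take it again, now with the fingers clear of the die's face, lay its blade on the die's ledge and slide it straight into the gap until you feel the hidden sense pin and have pushed it in by a few millimetres (the red flag rises part way), not to the end of its 10 mm travel. Leave the gauge lying flat in the gap, let go, and do not disturb the other tooling or ram the gauge into the die.

Things in the scene. Friction and masses are not known exactly. Their poses are not given: they have to be found in the camera images.
- gauge: Flat gauge, 0.35 kg: steel blade 6 mm thick, 40 wide, 132 long, with a yellow handle block on its rear end, 32 (x) x 36 (y) mm, top 56 mm above the underside. Origin: underside below the handle's centre; centre of mass 18 mm ahead. x runs along the blade to its tip at x = +116 mm (last 8 mm only 32 wide), z up. Starts flat in the rack, tip along the rack's +x.
- gauge_tip (a point): Middle of the front end of the gauge's blade, at half its thickness (116 mm ahead of the gauge's origin, 3 mm above its underside).
- gauge_grip (a point): Centre of the gauge's handle, 32 mm above the underside of the gauge; fingers can close here along x (front and back faces, 32 mm apart) or along y (side faces, 36 mm apart).
- rack: Green gauge rack, fixed: base plate 190 (x) x 70 mm, 6 mm thick, on which the gauge lies, its handle at about x = -50 mm between two upright cheeks (56 mm long, top at 66 mm, 52 mm apart inside). Beside the handle only 8 mm are free, too little for a finger; in front of and behind it is open. Origin: centre of the underside.
- mat: Black rubber mat on the counter, fixed, 200 (x) x 150 (y) mm, 3 mm thick: the set-down place. Origin: centre of its underside.
- die: Hemming die, fixed, 190 (x) x 140 (y) mm, 80 mm high. Lower bar: dark steel, top at 40 mm; its front 60 mm (x -95 to -35 mm) is an open ledge. From x = -35 mm back a grey upper bar (50 to 80 mm high) covers the gap, which opens on the front (-x) face. Origin: centre of the underside; +x is the direction of insertion.
- mouth (a point): Middle of the floor edge of the gap's mouth: 35 mm in front of (-x) the die's origin, 40 mm up; axes as the die's. The gap is 10 mm high, 46 mm wide, floor level with the ledge, mouth's side corners chamfered about 7 mm. A sense pin waits inside on the centre line, out of sight: its face is 76 to 92 mm in from the mouth, different each time; find it by touch.
- pin (a joint): How far the sense pin has been pushed in from its waiting place, m: 0 untouched, 0.010 at the end of its travel. It gives way at about 9 N and stays where it is left. A red flag pin in a brass slot on top of the die's upper bar rises 2 mm for every mm of this (20 mm at the end of travel).
- hem_segment: Bystander: steel hemming die segment 120 x 50 x 45 mm, loose, origin at its underside's centre.
- guard: Bystander: blue plastic die guard, a channel 150 x 50 x 40 mm, loose, origin at its underside's centre.
- radius_tip: Bystander: steel radius tip 110 mm long, 47 mm wide, 26 mm high, loose, origin at its underside.
- bushing_a: Bystander: bronze bushing, 60 mm across, 60 mm high, standing loose.
- bushing_b: Bystander: the second bronze bushing, 60 mm across, 60 mm high, standing loose.
There are look-alikes about, which are no part of the job. Leave any purple look-alike of the die alone.

How it is judged:
On the way, in this order (a step that is already met when the one before it is completed fails the run):
1. the gauge lies flat on the mat, let go and still (z of gauge in the frame of mat below 0.008 m and angle between gauge's own z axis and vertical below 0.05 rad and x of gauge in the frame of mat between -0.12 and 0.12 m and y of gauge in the frame of mat between -0.1 and 0.1 m and contact force between the fingers and gauge below 0.05 N and linear speed of gauge below 0.02 m/s), for 0.2 s.
2. the held blade is in the gap, at least 30 mm deep (x of gauge_tip in the frame of mouth above 0.03 m and z of gauge_tip in the frame of mouth between 0 and 0.01 m and y of gauge_tip in the frame of mouth between -0.015 and 0.015 m and contact force between the fingers and gauge above 1 N), for 0.1 s.
At the end, for the whole second after the job is handed in: The blade lies in the gap at least 70 mm deep, within 6 mm of its centre line, aligned with it within 0.09 rad and flat within 0.06 rad; the sense pin has been pushed in by 1 to 7.5 mm; the gauge is let go and at rest (value of joint pin between 0.001 and 0.0075 m and x of gauge_tip in the frame of mouth above 0.07 m and y of gauge_tip in the frame of mouth between -0.006 and 0.006 m and angle between the x axis of gauge and the x axis of die, either way round below 0.09 rad and angle between gauge's own z axis and vertical below 0.06 rad and contact force between the fingers and gauge below 0.05 N and linear speed of gauge below 0.01 m/s); the robot touches nothing.
It fails at once if a piece of the other tooling is moved by more than 30 mm (distance of any of hem_segment, guard, radius_tip, bushing_a, bushing_b from where it was at the start of the episode above 0.03 m).
It fails at once if the gauge is forced against the die with more than 40 N (contact force between gauge and die above 40 N).
It also fails if it takes over 67 s, if anything falls off the work surface, if the arm or the gripper's body presses on something with over 40 N, if the wrist force passes 120 N, or if a joint passes its speed limit or range.

### The arm

A 7-joint arm with a two-finger parallel gripper is mounted at the origin on the work surface. World frame = base frame: x ahead of the robot, y to its left, z up, the work surface at z = 0. Lengths are in m, angles in rad, forces in N, time in s.
With the tool pointing down it reaches from about 0.4 to 0.875 m from the base axis. Payload 4.4 kg.
Tool frame: the origin (TCP) lies midway between the tips of the shut fingers; the grasp point (between the pads) lies 19 mm behind it; y points along the fingers, x is the direction in which the jaws open and shut, and the axes are right-handed (so a half turn about y gives the same grasp; the last joint's range is limited). The gripper opens to 85 mm and grips with 20 to 120 N. Pads are 22 mm wide; open, the fingers measure 114 mm over their backs; the gripper's body (76 mm by 85 mm) begins 54 mm behind the grasp point. The pads swing forward as they close: fully open they stand 13 mm farther back than shut.
Start: joints at [-1.375, 0.628, 0.038, 1.517, -0.027, 0.996, -0.02], TCP at [0.168, 0.628, 0.231] pointing down, gripper open.
Joint ranges: [-3.06, 3.06], [-0.37, 2.12], [-1.25, 1.32], [0.18, 2.47], [-1.1, 4.24], [0.23, 1.98], [-2.94, 2.94]. Speed limits (rad/s): [2.57, 2.57, 3.14, 3.14, 3.14, 3.14, 3.14].

### API

Orientations are given as a rotation vector (axis times angle).
In Python, from bench import bot gives the robot as it stands. The module is installed in compiled form; this text tells all that it offers.
- The arm moves only by the shell command python3 -m creep 'ROWS' [FORCE]. ROWS is JSON, a list of rows, each an object with "delta_pos": the shift along the tool's x, y, z in mm, a list of three; "delta_rot": the turn, a rotation vector about the tool's x, y, z in rad, a list of three; "gripper": the opening, from 0 (shut) to 1 (fully open). A call has 1 to 20 rows; each row is the pose to reach, as a shift and turn from the pose commanded when the call began, along the tool's axes at that moment; what a row does not reach only later rows make up. A row lasts 1/10 s, in which the tool goes at most 50 mm and 8.59 degrees, less where a joint would pass 70% of its speed; a pose out of reach is approached as far as the arm can. A call with a gripper value outside its range is refused whole. The fingers move at their own pace and stop on an object; FORCE is the grip in N (left out, the last holds). Time passes only in rows, so rows that repeat a pose let the fingers close. It gives the time, the measured TCP pose, the force and the opening at its end, in the units of the state.
- bot.get_obs(): the state, without advancing time (a new reading comes with each control period).
- bot.snapshot(name): name is "side" or "top"; returns (picture, depth): 400x640x3 uint8, red, green, blue; 400x640 float32, m along the optical axis (not along the pixel's ray), 0 where there is no reading.
- bot.camera_model(name): a dict with "mtx" (3x3 intrinsics, pixels), "rvec" (rotation vector, rad) and "tvec" (3), from world to camera coordinates, as OpenCV has them. Camera axes: x right, y down, z forward; pixel columns grow to the right and rows downward; lengths in m; the calibration is good to about 2 mm. A picture is of the moment at which its call begins. camera_model takes no time and is no camera call.
- bot.close_job(): hands the job in, once; it reports no verdict.
Trained networks look in the newest picture that a camera, given by its name, has taken for a name from the list of things; names that differ only in an ending like _2 or _b are one class to them, and where a whole thing is asked for, a point or a joint stands for the part that bears it (a point fixed in the world has none). Each returns a list of dicts, best first, with "conf" (0 to 1); they miss things now and then, are a little off and sometimes report something else, mostly with a low value. They report only what shows in the picture. A call takes as long as a camera call. They do not tell look-alikes from the thing itself.
- bot.spot_in(camera, thing): "rect" ([left, top, right, bottom] as shares, 0 to 1, of the picture: columns of its width, rows of its height, round what is visible of it).
- bot.trace(camera, thing): "region" (400x640 bool, what is visible of it) and "rect" ([left, top, right, bottom] as shares, 0 to 1, of the picture: columns of its width, rows of its height, round what is visible of it).
- bot.tip_of(camera, thing): "position" ([row, column] as shares, 0 to 1, of the picture: columns of its width, rows of its height: a listed point, or the origin of a listed thing).
The state is a dict: "t": time; "qpos": joint angles; "qvel": joint speeds; "joint_efforts": joint torques, N m; "tool_pos": TCP position; "ee_rot": TCP orientation; "contact_force": force on the tool from outside, world axes, zero at the start; "moment": the same for the moment, N m; "finger_gap": finger opening in m.
Only numpy, scipy, OpenCV 4.12 (cv2) and the standard library are available. Lean on these libraries where they do the work, as an engineer would, in place of code of your own. Each camera call takes 0.05 s, during which the arm holds its last target. There are 200 camera calls.

## Working session

There is one attempt and no reset: what is moved stays moved. The work goes in short steps, Python scripts to look and compute and a shell command to move; the robot and the scene stay as the last step left them, time stands still between calls to the robot, and variables do not carry over. Pictures are saved under pics/ and viewed, about 8 in all and at most 12, crops included, and the job is handed in when it is done.

```bash
mkdir -p pics; cat > h.py <<'E'
import numpy as np, cv2
from scipy.spatial.transform import Rotation as R
from bench import bot
def cam(n):
    m=bot.camera_model(n); return np.array(m['mtx'],float),cv2.Rodrigues(np.array(m['rvec'],float))[0],np.array(m['tvec'],float).ravel()
def world(n,d):
    K,Rm,t=cam(n); v,u=np.mgrid[0:400,0:640]
    P=np.stack([(u-K[0,2])/K[0,0]*d,(v-K[1,2])/K[1,1]*d,d],-1)
    W=(P-t)@Rm; W[d<=0]=np.nan; return W
def save(n,f):
    p,d=bot.snapshot(n); cv2.imwrite('pics/'+f,p[:,:,::-1]); return p,d
def state():
    o=bot.get_obs(); print('t',round(o['t'],2),'tcp',np.round(o['tool_pos'],4),'F',np.round(o['contact_force'],2),'gap',round(float(o['finger_gap']),4)); print(np.round(R.from_rotvec(o['ee_rot']).as_matrix(),4)); return o
E
python3 - <<'E'
from h import *
o=state()
for n in ('top','side'):
    p,d=save(n,n+'0.png'); K,Rm,t=cam(n); print(n,'campos',-Rm.T@t, K[0,0])
    np.savez(n+'0.npz',p=p,d=d)
    W=world(n,d)
    for th in ('gauge','rack','mat','die','hem_segment','guard','radius_tip','bushing_a'):
        for r in bot.trace(n,th)[:3]:
            w=W[r['region']]; w=w[~np.isnan(w[:,0])]
            (c,s,a)=cv2.minAreaRect(w[:,:2].astype(np.float32)*1000)
            print(th,round(r['conf'],2),np.round(np.array(r['rect'])*[640,400,640,400]),np.round(np.median(w,0),3),'box',np.round(c),np.round(s),round(a,1),'z',np.round(np.percentile(w[:,2],[2,98]),3))
E
```

```text
t 0.0 tcp [0.168  0.6273 0.2304] F [ 0.01  0.59 -0.27] gap 0.0852
[[ 2.588e-01 -5.000e-04 -9.659e-01]
 [ 9.659e-01 -1.900e-03  2.588e-01]
 [-1.900e-03 -1.000e+00 -0.000e+00]]
top campos [ 0.37365424 -0.01089541  1.34077918] 390.16961505273395
gauge 0.6 [242. 149. 255. 192.] [0.665 0.249 0.015] box [665. 251.] [132.  40.] 7.3 z [0.008 0.066]
rack 0.6 [237. 147. 263. 200.] [0.643 0.256 0.009] box [666. 259.] [191.  84.] 7.1 z [0.002 0.069]
mat 0.6 [296. 177. 341. 238.] [0.541 0.008 0.004] box [543.   9.] [153. 204.] 88.1 z [-0.002  0.01 ]
die 0.78 [385. 246. 441. 310.] [ 0.324 -0.308  0.079] box [ 320. -325.] [198. 166.] 8.7 z [0.014 0.086]
die 0.62 [364. 145. 414. 207.] [ 0.648 -0.224  0.078] box [ 657. -233.] [152. 200.] 84.4 z [0.014 0.086]
hem_segment 0.96 [309. 132. 342. 157.] [ 0.761 -0.012  0.027] box [769. -14.] [124.  58.] 70.0 z [0.008 0.051]
hem_segment 0.69 [448. 170. 472. 185.] [ 0.652 -0.472  0.05 ] box [ 654. -472.] [56. 56.] 40.7 z [0.001 0.064]
guard 0.97 [161. 212. 184. 257.] [0.439 0.506 0.011] box [440. 507.] [146.  71.] 2.1 z [0.    0.044]
bushing_a 0.8 [450. 169. 
[... 949 characters left out ...]
 -285.] [238. 200.] 8.6 z [0.005 0.083]
hem_segment 0.89 [358. 177. 380. 207.] [ 0.756 -0.036  0.022] box [773. -23.] [123.  68.] 69.1 z [0.002 0.047]
hem_segment 0.56 [278. 194. 349. 238.] [ 0.538 -0.001  0.003] box [543.   7.] [160. 203.] 88.4 z [-0.001  0.006]
guard 0.71 [208. 142. 248. 166.] [0.438 0.474 0.023] box [458. 503.] [200. 108.] 25.8 z [-0.001  0.04 ]
radius_tip 0.79 [377. 326. 430. 361.] [ 0.479 -0.511  0.025] box [ 491. -506.] [ 46. 125.] 82.0 z [0.003 0.028]
bushing_a 0.59 [270. 133. 283. 151.] [0.628 0.434 0.042] box [653. 494.] [164.  62.] 64.7 z [-0.001  0.061]
bushing_a 0.59 [435. 279. 464. 316.] [ 0.645 -0.482  0.042] box [ 679. -464.] [121.  66.] 25.4 z [-0.001  0.062]
```

View pics/top0.png

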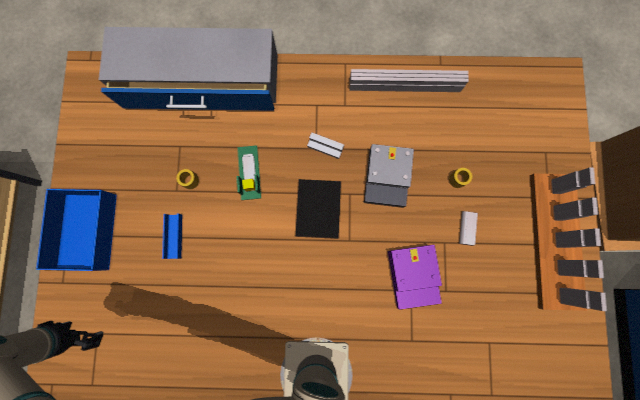

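View pics/side0.png

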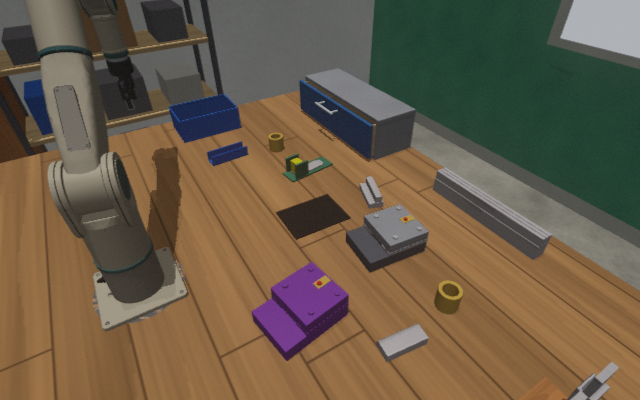

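```bash
cat > m.py <<'E'
from h import *
def rect(w,l):
    c,s,a=cv2.minAreaRect(w[:,:2].astype(np.float32)*1000); print(l,len(w),'box c',np.round(c,1),'s',np.round(s,1),'a',round(a,2),'mean',np.round(w.mean(0)*1000,1))
E
python3 - <<'E'
from m import *
for n in ('top','side'):
    f=np.load(n+'0.npz');p,d=f['p'],f['d'];W=world(n,d);hsv=cv2.cvtColor(p,cv2.COLOR_RGB2HSV)
    near=lambda x,y,r:(np.hypot(W[...,0]-x,W[...,1]-y)<r)
    z=W[...,2]; H,S,V=hsv[...,0],hsv[...,1],hsv[...,2]
    g=near(.66,.25,.13)
    rect(W[g&(H>22)&(H<34)&(S>120)&(z>.055)],n+' yellow top')
    rect(W[g&(S<60)&(z<.02)&(z>.006)],n+' blade')
    gr=g&(H>45)&(H<90)&(S>80)
    rect(W[gr&(z>.055)],n+' cheeks'); rect(W[g&((gr|((S<60)&(V>90))))&(z<.02)],n+' rackbase')
    D=near(.657,-.233,.14)
    rect(W[D&(abs(z-.08)<.006)],n+' dietop'); rect(W[D&(abs(z-.04)<.006)],n+' ledge')
    print(n,'zs',np.nanmedian(z[D&(abs(z-.08)<.006)]),np.nanmedian(z[D&(abs(z-.04)<.006)]),'table',np.nanmedian(z[near(.5,.2,.05)]))
    w=W[D&(abs(z-.08)<.006)]
    if n=='top':
        p2=cv2.resize(p[120:330,220:450],None,fx=3,fy=2.8,interpolation=cv2.INTER_CUBIC)[:590]; cv2.imwrite('pics/crop1.png',p2[:,:,::-1])
E
```

```text
top yellow top 103 box c [615.8 240.7] s [31.8 41.2] a 4.32 mean [615.6 242.8  62.9]
top blade 279 box c [687.5 251.9] s [89.9 42.5] a 7.79 mean [687.4 252.4  13.1]
top cheeks 73 box c [617.2 244.2] s [55.9 64.8] a 6.75 mean [615.7 241.9  65.6]
top rackbase 767 box c [667.1 251.1] s [190.   69.1] a 6.94 mean [678.5 251.7   9.6]
top dietop 1580 box c [ 683.7 -230.9] s [139.9 131.6] a 83.93 mean [ 682.1 -230.4   80.5]
top ledge 753 box c [ 646.5 -227.4] s [140.7 177.3] a 84.15 mean [ 591.2 -219.8   40.4]
top zs 0.08059922095568306 0.04053000391477017 table 0.0012324349678509497
side yellow top 53 box c [615.3 241. ] s [32.5 54.3] a 6.07 mean [614.4 239.1  61. ]
side blade 115 box c [670.8 240.7] s [139.1  52.3] a 20.59 mean [692.8 245.3  11.3]
side cheeks 4 box c [607.8 237. ] s [58.  22.1] a 84.25 mean [602.2 225.1  63.2]
side rackbase 257 box c [665.5 244.1] s [187.1  70.4] a 9.13 mean [679.3 242.5   7.7]
side dietop 1530 box c [ 683.1 -235.4] s [144.  132.2] a 83.55 mean [ 679.9 -239.4   79.9]
side ledge 949 box c [ 654.3 -231.8] s [142.8 192.8] a 84.29 mean [ 600.  -238.4   39.8]
side zs 0.07983417154223688 0.039851744988227696 table -0.0004675492233021005
```

View pics/crop1.png

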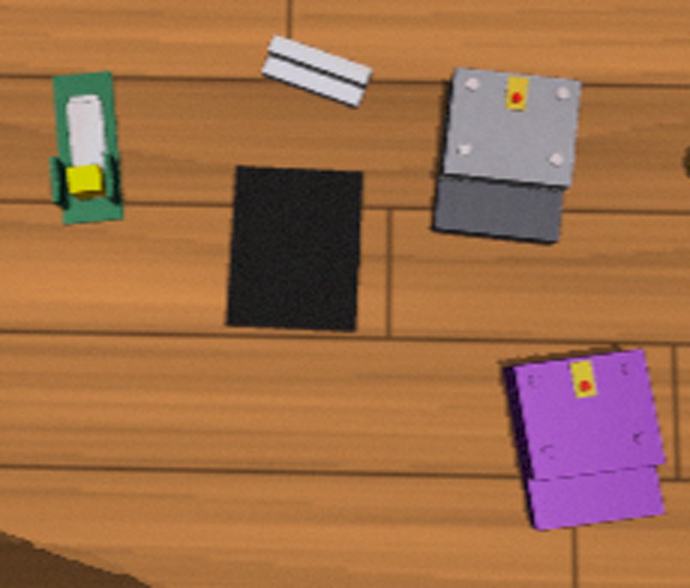

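Gauge: (616, 243) mm, yaw ≈ 7.2°. Die: yaw ≈ -6.1°, mouth ≈ (619, -226, 40). The purple die is left alone. I'll move above the handle first.

```bash
cat >> h.py <<'E'
def to(x,y,z,yawdeg):
    "TCP target in mm, tool pointing down, tool x at yaw -> delta_pos mm / delta_rot in the present tool axes (measured pose)"
    o=bot.get_obs(); Rm=R.from_rotvec(o['ee_rot']).as_matrix(); c,s=np.cos(np.radians(yawdeg)),np.sin(np.radians(yawdeg))
    T=np.array([[c,0,-s],[s,0,c],[0,-1,0]])
    print('dpos',np.round(Rm.T@(np.array([x,y,z])-1000*np.array(o['tool_pos'])),1),'drot',np.round(R.from_matrix(Rm.T@T).as_rotvec(),4))
E
python3 -m creep '[{"delta_pos":[-100,0,-220],"delta_rot":[0,0.6,0],"gripper":1},{"delta_pos":[-100,0,-220],"delta_rot":[0,0.6,0],"gripper":1},{"delta_pos":[-100,0,-220],"delta_rot":[0,0.6,0],"gripper":1},{"delta_pos":[-255,0,-532],"delta_rot":[0,1.183,0],"gripper":1},{"delta_pos":[-255,0,-532],"delta_rot":[0,1.183,0],"gripper":1},{"delta_pos":[-255,0,-532],"delta_rot":[0,1.183,0],"gripper":1},{"delta_pos":[-255,0,-532],"delta_rot":[0,1.183,0],"gripper":1},{"delta_pos":[-255,0,-532],"delta_rot":[0,1.183,0],"gripper":1},{"delta_pos":[-255,0,-532],"delta_rot":[0,1.183,0],"gripper":1},{"delta_pos":[-255,0,-532],"delta_rot":[0,1.183,0],"gripper":1},{"delta_pos":[-255,0,-532],"delta_rot":[0,1.183,0],"gripper":1},{"delta_pos":[-255,0,-532],"delta_rot":[0,1.183,0],"gripper":1},{"delta_pos":[-255,60,-532],"delta_rot":[0,1.183,0],"gripper":1},{"delta_pos":[-255,100,-532],"delta_rot":[0,1.183,0],"gripper":1},{"delta_pos":[-255,100,-532],"delta_rot":[0,1.183,0],"gripper":1},{"delta_pos":[-255,100,-532],"delta_rot":[0,1.183,0],"gripper":1}]' 40
python3 - <<'E'
from h import *
state(); print(np.round(bot.get_obs()['qpos'],2)); to(616,243,22,7.2)
E
```

```text
t: 2.5
tool_pos: [0.6159, 0.244, 0.1314]
ee_rot: [-1.569, -0.098, 0.1]
contact_force: [0.3, 0.4, 1.6]
finger_gap: 0.0856
t 2.5 tcp [0.6159 0.244  0.1314] F [0.29 0.38 1.6 ] gap 0.0856
[[ 9.92e-01 -1.10e-03 -1.26e-01]
 [ 1.26e-01 -5.00e-04  9.92e-01]
 [-1.10e-03 -1.00e+00 -4.00e-04]]
[-0.6   0.78  0.31  1.57 -0.3   0.84 -0.04]
dpos [ 1.000e-01  1.094e+02 -9.000e-01] drot [ 0.0004  0.0006 -0.0011]
```

```bash
python3 -m creep '[{"delta_pos":[0,30,-1],"delta_rot":[0,0,0],"gripper":1},{"delta_pos":[0,60,-1],"delta_rot":[0,0,0],"gripper":1},{"delta_pos":[0,85,-1],"delta_rot":[0,0,0],"gripper":1},{"delta_pos":[0,100,-1],"delta_rot":[0,0,0],"gripper":1},{"delta_pos":[0,109,-1],"delta_rot":[0,0,0],"gripper":1},{"delta_pos":[0,109,-1],"delta_rot":[0,0,0],"gripper":1},{"delta_pos":[0,109,-1],"delta_rot":[0,0,0],"gripper":0},{"delta_pos":[0,109,-1],"delta_rot":[0,0,0],"gripper":0},{"delta_pos":[0,109,-1],"delta_rot":[0,0,0],"gripper":0},{"delta_pos":[0,109,-1],"delta_rot":[0,0,0],"gripper":0},{"delta_pos":[0,109,-1],"delta_rot":[0,0,0],"gripper":0},{"delta_pos":[0,109,-1],"delta_rot":[0,0,0],"gripper":0},{"delta_pos":[0,109,-1],"delta_rot":[0,0,0],"gripper":0},{"delta_pos":[0,109,-1],"delta_rot":[0,0,0],"gripper":0}]' 60
python3 - <<'E'
from h import *
state()
E
```

```text
t: 3.9
tool_pos: [0.6166, 0.2432, 0.0232]
ee_rot: [-1.568, -0.1, 0.098]
contact_force: [-1.9, 0.7, 6.2]
finger_gap: 0.0308
t 3.9 tcp [0.6166 0.2432 0.0232] F [-1.91  0.7   6.25] gap 0.0308
[[ 9.921e-01  8.000e-04 -1.258e-01]
 [ 1.258e-01  6.000e-04  9.921e-01]
 [ 9.000e-04 -1.000e+00  5.000e-04]]
```

```bash
python3 -m creep '[{"delta_pos":[0,-10,0],"delta_rot":[0,0,0],"gripper":0},{"delta_pos":[0,-30,0],"delta_rot":[0,0,0],"gripper":0},{"delta_pos":[0,-55,0],"delta_rot":[0,0,0],"gripper":0},{"delta_pos":[0,-80,0],"delta_rot":[0,0,0],"gripper":0},{"delta_pos":[0,-105,0],"delta_rot":[0,0,0],"gripper":0},{"delta_pos":[0,-115,0],"delta_rot":[0,0,0],"gripper":0},{"delta_pos":[0,-120,0],"delta_rot":[0,0,0],"gripper":0},{"delta_pos":[0,-120,0],"delta_rot":[0,0,0],"gripper":0}]'
python3 - <<'E'
from h import *
state(); to(497,10,120,-6.1)
E
```

```text
t: 4.7
tool_pos: [0.6158, 0.2428, 0.142]
ee_rot: [-1.569, -0.098, 0.1]
contact_force: [-0.8, 0.6, -4.1]
finger_gap: 0.0314
t 4.7 tcp [0.6158 0.2428 0.142 ] F [-0.75  0.61 -4.07] gap 0.0314
[[ 9.921e-01 -8.000e-04 -1.257e-01]
 [ 1.257e-01 -2.000e-04  9.921e-01]
 [-8.000e-04 -1.000e+00 -1.000e-04]]
dpos [-147.1   22.1 -216. ] drot [ 2.000e-04  2.325e-01 -8.000e-04]
```

```bash
python3 -m creep '[{"delta_pos":[-10,0,-14],"delta_rot":[0,0.01,0],"gripper":0},{"delta_pos":[-27,0,-40],"delta_rot":[0,0.04,0],"gripper":0},{"delta_pos":[-47,0,-69],"delta_rot":[0,0.08,0],"gripper":0},{"delta_pos":[-67,0,-98],"delta_rot":[0,0.12,0],"gripper":0},{"delta_pos":[-87,0,-128],"delta_rot":[0,0.16,0],"gripper":0},{"delta_pos":[-107,0,-157],"delta_rot":[0,0.19,0],"gripper":0},{"delta_pos":[-127,10,-186],"delta_rot":[0,0.22,0],"gripper":0},{"delta_pos":[-140,20,-206],"delta_rot":[0,0.232,0],"gripper":0},{"delta_pos":[-147,35,-216],"delta_rot":[0,0.232,0],"gripper":0},{"delta_pos":[-147,60,-216],"delta_rot":[0,0.232,0],"gripper":0},{"delta_pos":[-147,85,-216],"delta_rot":[0,0.232,0],"gripper":0},{"delta_pos":[-147,95,-216],"delta_rot":[0,0.232,0],"gripper":0},{"delta_pos":[-147,95,-216],"delta_rot":[0,0.232,0],"gripper":0},{"delta_pos":[-147,95,-216],"delta_rot":[0,0.232,0],"gripper":0}]'
python3 - <<'E'
from h import *
state(); to(497,10,20,-6.1)
p,d=bot.snapshot('side'); cv2.imwrite('pics/s1.png',cv2.resize(p[150:270,230:420],None,fx=4,fy=4,interpolation=cv2.INTER_CUBIC)[:,:,::-1])
E
```

```text
t: 6.1
tool_pos: [0.4977, 0.01, 0.0474]
ee_rot: [-1.569, 0.083, -0.083]
contact_force: [0.3, 1.0, -3.3]
finger_gap: 0.0314
t 6.1 tcp [0.4977 0.01   0.0474] F [ 0.28  1.   -3.32] gap 0.0314
[[ 9.944e-01 -1.000e-04  1.058e-01]
 [-1.058e-01 -2.000e-04  9.944e-01]
 [-1.000e-04 -1.000e+00 -2.000e-04]]
dpos [-0.6 27.4 -0.1] drot [ 0.0002  0.0004 -0.0001]
```

View pics/s1.png

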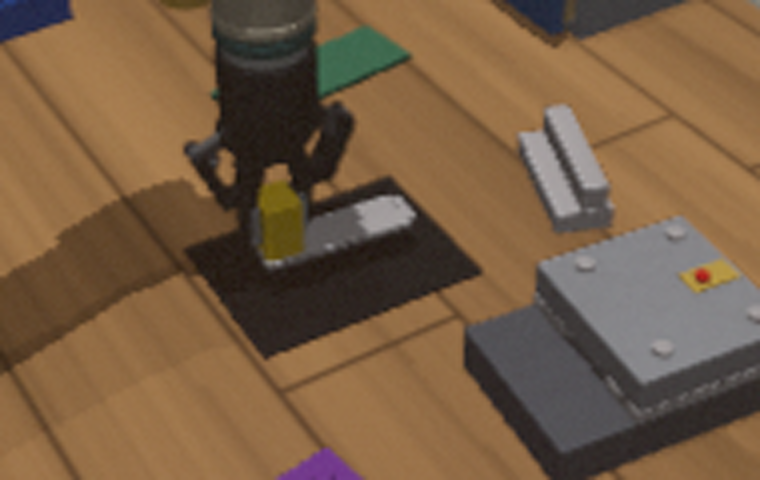

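The gauge hangs level above the mat (crop about (290, 230)). The die's ledge shows at lower right. Next I lower it, let go, and back off.

```bash
python3 -m creep '[{"delta_pos":[0,12,0],"delta_rot":[0,0,0],"gripper":0},{"delta_pos":[0,20,0],"delta_rot":[0,0,0],"gripper":0},{"delta_pos":[0,24,0],"delta_rot":[0,0,0],"gripper":0},{"delta_pos":[0,26,0],"delta_rot":[0,0,0],"gripper":0},{"delta_pos":[0,27.5,0],"delta_rot":[0,0,0],"gripper":0},{"delta_pos":[0,27.5,0],"delta_rot":[0,0,0],"gripper":0},{"delta_pos":[0,27.5,0],"delta_rot":[0,0,0],"gripper":0}]'
python3 - <<'E'
from h import *
state()
E
```

```text
t: 6.85
tool_pos: [0.4974, 0.0101, 0.0201]
ee_rot: [-1.569, 0.083, -0.083]
contact_force: [-1.6, 0.6, 1.2]
finger_gap: 0.0312
t 6.85 tcp [0.4974 0.0101 0.0201] F [-1.59  0.64  1.25] gap 0.0312
[[ 9.944e-01  0.000e+00  1.060e-01]
 [-1.060e-01  1.000e-04  9.944e-01]
 [ 0.000e+00 -1.000e+00  1.000e-04]]
```

```bash
python3 -m creep '[{"delta_pos":[0,0,0],"delta_rot":[0,0,0],"gripper":1},{"delta_pos":[0,0,0],"delta_rot":[0,0,0],"gripper":1},{"delta_pos":[0,0,0],"delta_rot":[0,0,0],"gripper":1},{"delta_pos":[0,0,0],"delta_rot":[0,0,0],"gripper":1},{"delta_pos":[0,0,0],"delta_rot":[0,0,0],"gripper":1},{"delta_pos":[0,-30,0],"delta_rot":[0,0,0],"gripper":1},{"delta_pos":[0,-70,0],"delta_rot":[0,0,0],"gripper":1},{"delta_pos":[0,-110,0],"delta_rot":[0,0.1,0],"gripper":1},{"delta_pos":[0,-130,0],"delta_rot":[0,0.25,0],"gripper":1},{"delta_pos":[0,-130,0],"delta_rot":[0,0.4,0],"gripper":1},{"delta_pos":[0,-130,0],"delta_rot":[0,0.55,0],"gripper":1},{"delta_pos":[0,-130,0],"delta_rot":[0,0.7,0],"gripper":1},{"delta_pos":[0,-130,0],"delta_rot":[0,0.85,0],"gripper":1},{"delta_pos":[0,-130,0],"delta_rot":[0,1.0,0],"gripper":1},{"delta_pos":[0,-130,0],"delta_rot":[0,1.15,0],"gripper":1},{"delta_pos":[0,-130,0],"delta_rot":[0,1.3,0],"gripper":1},{"delta_pos":[0,-130,0],"delta_rot":[0,1.45,0],"gripper":1},{"delta_pos":[0,-130,0],"delta_rot":[0,1.571,0],"gripper":1},{"delta_pos":[0,-130,0],"delta_rot":[0,1.571,0],"gripper":1},{"delta_pos":[0,-130,0],"delta_rot":[0,1.571,0],"gripper":1}]'
python3 - <<'E'
from m import *
o=state(); print(np.round(o['qpos'],2)); to(497,10,22,-96.1)
for n in ('top','side'):
    p,d=bot.snapshot(n);W=world(n,d);hsv=cv2.cvtColor(p,cv2.COLOR_RGB2HSV);H,S,V=[hsv[...,i] for i in range(3)];z=W[...,2]
    g=(abs(W[...,0]-.54)<.11)&(abs(W[...,1]-.01)<.08)
    rect(W[g&(H>22)&(H<34)&(S>120)&(z>.05)],n+' handle top')
    rect(W[g&(V>110)&(S<70)&(z<.018)],n+' blade')
E
```

```text
t: 8.85
tool_pos: [0.4973, 0.0102, 0.1497]
ee_rot: [-1.159, 1.285, -1.285]
contact_force: [-0.6, -0.2, 0.1]
finger_gap: 0.0852
t 8.85 tcp [0.4973 0.0102 0.1497] F [-0.61 -0.21  0.14] gap 0.0852
[[-1.029e-01 -4.000e-04  9.947e-01]
 [-9.947e-01 -2.000e-04 -1.029e-01]
 [ 2.000e-04 -1.000e+00 -3.000e-04]]
[-0.6   0.68  0.82  2.03 -0.74  0.75 -0.99]
dpos [  0.2 127.7  -0.3] drot [0.0003 0.0034 0.0002]
top handle top 4 box c [463.5  -2.1] s [36.6  4. ] a 2.73 mean [468.1  -1.7 225.2]
top blade 2 box c [482.5  -7.5] s [3.4 0. ] a 91.72 mean [482.5  -7.5   7.6]
side handle top 89 box c [496.1   4.2] s [39.8 30.8] a 86.28 mean [494.7   3.1  57.3]
side blade 121 box c [547.9   1.8] s [ 42.4 131.7] a 83.91 mean [580.2  -4.5   8.5]
```

```bash
python3 -m creep '[{"delta_pos":[0,30,0],"delta_rot":[0,0.003,0],"gripper":1},{"delta_pos":[0,70,0],"delta_rot":[0,0.003,0],"gripper":1},{"delta_pos":[0,105,0],"delta_rot":[0,0.003,0],"gripper":1},{"delta_pos":[0,122,0],"delta_rot":[0,0.003,0],"gripper":1},{"delta_pos":[0,128,0],"delta_rot":[0,0.003,0],"gripper":1},{"delta_pos":[0,128,0],"delta_rot":[0,0.003,0],"gripper":1},{"delta_pos":[0,128,0],"delta_rot":[0,0.003,0],"gripper":0},{"delta_pos":[0,128,0],"delta_rot":[0,0.003,0],"gripper":0},{"delta_pos":[0,128,0],"delta_rot":[0,0.003,0],"gripper":0},{"delta_pos":[0,128,0],"delta_rot":[0,0.003,0],"gripper":0},{"delta_pos":[0,128,0],"delta_rot":[0,0.003,0],"gripper":0},{"delta_pos":[0,128,0],"delta_rot":[0,0.003,0],"gripper":0},{"delta_pos":[0,128,0],"delta_rot":[0,0.003,0],"gripper":0},{"delta_pos":[0,108,0],"delta_rot":[0,0.003,0],"gripper":0},{"delta_pos":[0,78,0],"delta_rot":[0,0.003,0],"gripper":0},{"delta_pos":[0,48,0],"delta_rot":[0,0.003,0],"gripper":0},{"delta_pos":[0,28,0],"delta_rot":[0,0.003,0],"gripper":0},{"delta_pos":[0,18,0],"delta_rot":[0,0.003,0],"gripper":0},{"delta_pos":[0,18,0],"delta_rot":[0,0.003,0],"gripper":0},{"delta_pos":[0,18,0],"delta_rot":[0,0.003,0],"gripper":0}]' 60
python3 - <<'E'
from h import *
state()
a=np.radians(-6.1);ax=np.array([np.cos(a),np.sin(a)]); m=np.array([618.9,-225.6])
h=m-ax*(116+30); print(h); to(h[0],h[1],130,-96.1)
E
```

```text
t: 10.95
tool_pos: [0.4968, 0.0106, 0.131]
ee_rot: [-1.157, 1.29, -1.288]
contact_force: [-1.2, -0.9, -4.7]
finger_gap: 0.0355
t 10.95 tcp [0.4968 0.0106 0.131 ] F [-1.16 -0.91 -4.69] gap 0.0355
[[-1.084e-01 -1.400e-03  9.941e-01]
 [-9.941e-01  5.000e-04 -1.084e-01]
 [-3.000e-04 -1.000e+00 -1.500e-03]]
[ 473.72666016 -210.08544558]
dpos [221.9   1.    1. ] drot [ 0.0015 -0.0022 -0.0003]
```

```bash
python3 -m creep '[{"delta_pos":[10,0,0],"delta_rot":[0,-0.002,0],"gripper":0},{"delta_pos":[30,0,0],"delta_rot":[0,-0.002,0],"gripper":0},{"delta_pos":[60,0,0],"delta_rot":[0,-0.002,0],"gripper":0},{"delta_pos":[95,0,0],"delta_rot":[0,-0.002,0],"gripper":0},{"delta_pos":[130,0,0],"delta_rot":[0,-0.002,0],"gripper":0},{"delta_pos":[165,0,0],"delta_rot":[0,-0.002,0],"gripper":0},{"delta_pos":[195,0,0],"delta_rot":[0,-0.002,0],"gripper":0},{"delta_pos":[215,0,1],"delta_rot":[0,-0.002,0],"gripper":0},{"delta_pos":[222,0,1],"delta_rot":[0,-0.002,0],"gripper":0},{"delta_pos":[222,20,1],"delta_rot":[0,-0.002,0],"gripper":0},{"delta_pos":[222,35,1],"delta_rot":[0,-0.002,0],"gripper":0},{"delta_pos":[222,35,1],"delta_rot":[0,-0.002,0],"gripper":0},{"delta_pos":[222,35,1],"delta_rot":[0,-0.002,0],"gripper":0}]'
python3 - <<'E'
from m import *
state()
for n in ('side','top'):
    p,d=save(n,n+'3.png');np.savez(n+'3.npz',p=p,d=d);W=world(n,d);hsv=cv2.cvtColor(p,cv2.COLOR_RGB2HSV);H,S,V=[hsv[...,i] for i in range(3)];z=W[...,2]
    g=(W[...,0]>.42)&(W[...,0]<.62)&(abs(W[...,1]+.22)<.09)
    rect(W[g&(H>22)&(H<34)&(S>120)&(z>.1)],n+' handle')
    b=g&(S<70)&(z>.07)&(z<.1)&(V>100); rect(W[b],n+' blade'); print(np.percentile(W[b][:,2],[5,50,95]))
p=cv2.imread('pics/side3.png'); q=cv2.imread('pics/top3.png')
cv2.imwrite('pics/c3.png',np.hstack([cv2.resize(p[190:290,310:440],(390,300),interpolation=cv2.INTER_CUBIC),cv2.resize(q[140:240,320:450],(390,300),interpolation=cv2.INTER_CUBIC)]))
E
```

```text
t: 12.25
tool_pos: [0.4739, -0.2102, 0.0964]
ee_rot: [-1.157, 1.289, -1.286]
contact_force: [0.0, 0.1, -2.6]
finger_gap: 0.0355
t 12.25 tcp [ 0.4739 -0.2102  0.0964] F [ 0.03  0.08 -2.57] gap 0.0355
[[-1.067e-01 -1.300e-03  9.943e-01]
 [-9.943e-01  7.000e-04 -1.067e-01]
 [-6.000e-04 -1.000e+00 -1.400e-03]]
side handle 88 box c [ 464.8 -208.9] s [30.6 30.8] a 27.45 mean [ 462.1 -211.8  124.3]
side blade 248 box c [ 551.1 -230. ] s [ 74.5 179.9] a 64.74 mean [ 563.6 -230.2   81.7]
[0.07852697 0.08180831 0.08416516]
top handle 0 box c [0. 0.] s [0. 0.] a 0.0 mean [nan nan nan]
top blade 149 box c [ 591.5 -235.8] s [ 40.4 117.4] a 40.53 mean [ 578.7 -226.    82.7]
[0.07830987 0.08284728 0.0868652 ]m.py:3: RuntimeWarning: Mean of empty slice.
  c,s,a=cv2.minAreaRect(w[:,:2].astype(np.float32)*1000); print(l,len(w),'box c',np.round(c,1),'s',np.round(s,1),'a',round(a,2),'mean',np.round(w.mean(0)*1000,1))
  ret = um.true_divide(
```

View pics/c3.png

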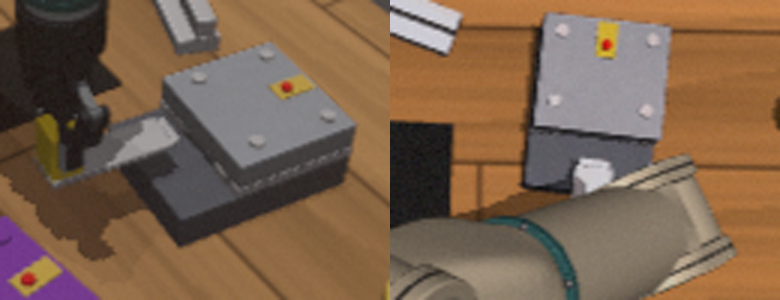

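```bash
python3 - <<'E'
from h import *
a=np.radians(-6.1);ax=np.array([np.cos(a),np.sin(a)]);ay=np.array([-ax[1],ax[0]]); m=np.array([618.9,-225.6])
for n in ('top','side'):
    f=np.load(n+'3.npz');p,d=f['p'],f['d'];W=world(n,d)*1000;S=cv2.cvtColor(p,cv2.COLOR_RGB2HSV)[...,1]
    X=(W[...,:2]-m)@ax;Y=(W[...,:2]-m)@ay;z=W[...,2]
    def sl(mask,lo,hi,st,l):
        for x in range(lo,hi,st):
            k=mask&(X>=x)&(X<x+st)
            if k.sum()>3: print(n,l,x,k.sum(),'y',np.round([Y[k].min(),Y[k].max()],1),'mid',round((Y[k].min()+Y[k].max())/2,1))
    sl((abs(Y)<40)&(z>76)&(z<90)&(S<70),-60,-14,6,'blade')
    sl((abs(Y)<100)&(abs(z-80)<5),10,140,25,'die')
    k=(abs(Y)<60)&(abs(z-80)<5)&(X>-8);print('die front X',np.percentile(X[k],[0.5,1,2]), 'back',X[k].max())
    k=(abs(Y)<10)&(z>76)&(z<90)&(S<70)&(X<-14);print('tip X',X[k].max())
E
```

```text
top blade -60 18 y [-12.   20.8] mid 4.4
top blade -54 25 y [-18.   21.2] mid 1.6
top blade -48 22 y [-18.   21.7] mid 1.9
top blade -42 21 y [-17.2  21.5] mid 2.1
top blade -36 15 y [-13.9  15.9] mid 1.0
top die 10 294 y [-68.5  71.4] mid 1.4
top die 35 293 y [-68.   71.4] mid 1.7
top die 60 289 y [-67.4  71.4] mid 2.0
top die 85 285 y [-67.2  72. ] mid 2.4
top die 110 216 y [-66.7  71.3] mid 2.3
die front X [-0.09267392  0.41794129  2.08605685] back 407.8681637570355
tip X -29.980406178503205
side blade -60 26 y [-21.5  16.7] mid -2.4
side blade -54 25 y [-22.3  18.4] mid -2.0
side blade -48 21 y [-22.6  15.5] mid -3.5
side blade -42 23 y [-21.4  18.7] mid -1.4
side blade -36 18 y [-18.8  14.1] mid -2.3
side die 10 300 y [-72.7  65.6] mid -3.5
side die 35 285 y [-73.1  66.9] mid -3.1
side die 60 287 y [-73.1  68.7] mid -2.2
side die 85 281 y [-73.3  66.9] mid -3.2
side die 110 209 y [-72.9  67.7] mid -2.6
die front X [0.31700825 1.0176617  1.71760748] back 412.2105087113622
tip X -28.84007964116754
```

```bash
python3 -m creep '[{"delta_pos":[0.5,15,0],"delta_rot":[0,0,0],"gripper":0},{"delta_pos":[0.5,27,0],"delta_rot":[0,0,0],"gripper":0},{"delta_pos":[0.5,33,0],"delta_rot":[0,0,0],"gripper":0},{"delta_pos":[0.5,35,0],"delta_rot":[0,0,0],"gripper":0},{"delta_pos":[0.5,36,0],"delta_rot":[0,0,0],"gripper":0},{"delta_pos":[0.5,36,0],"delta_rot":[0,0,0],"gripper":0}]'
python3 -c "
from h import *
state()"
python3 -m creep '[{"delta_pos":[0,1,0],"delta_rot":[0,0,0],"gripper":0},{"delta_pos":[0,2,0],"delta_rot":[0,0,0],"gripper":0},{"delta_pos":[0,2,0],"delta_rot":[0,0,0],"gripper":0}]'
```

```text
t: 12.95
tool_pos: [0.4744, -0.2113, 0.061]
ee_rot: [-1.156, 1.288, -1.288]
contact_force: [-0.2, -0.0, -3.7]
finger_gap: 0.0351
t 12.95 tcp [ 0.4744 -0.2113  0.061 ] F [-0.18 -0.02 -3.68] gap 0.0351
[[-1.072e-01  3.000e-04  9.942e-01]
 [-9.942e-01 -2.000e-04 -1.072e-01]
 [ 2.000e-04 -1.000e+00  3.000e-04]]
t: 13.25
tool_pos: [0.4744, -0.2114, 0.0594]
ee_rot: [-1.156, 1.287, -1.288]
contact_force: [-2.4, 1.0, 3.6]
finger_gap: 0.0354
```

```bash
python3 -m creep '[{"delta_pos":[0,-1.2,0],"delta_rot":[0,0,0],"gripper":0},{"delta_pos":[0,-1.2,5],"delta_rot":[0,0,0],"gripper":0},{"delta_pos":[0,-1.2,12],"delta_rot":[0,0,0],"gripper":0},{"delta_pos":[0,-1.2,19],"delta_rot":[0,0,0],"gripper":0},{"delta_pos":[0,-1.2,23],"delta_rot":[0,0,0],"gripper":0},{"delta_pos":[0,-1.2,26],"delta_rot":[0,0,0],"gripper":0},{"delta_pos":[0,-1.2,28],"delta_rot":[0,0,0],"gripper":0},{"delta_pos":[0,-1.2,30],"delta_rot":[0,0,0],"gripper":0},{"delta_pos":[0,-1.2,32],"delta_rot":[0,0,0],"gripper":0},{"delta_pos":[0,-1.2,34],"delta_rot":[0,0,0],"gripper":0}]'
python3 -m creep '[{"delta_pos":[0,0,2],"delta_rot":[0,0,0],"gripper":0},{"delta_pos":[0,0,4],"delta_rot":[0,0,0],"gripper":0},{"delta_pos":[0,0,6],"delta_rot":[0,0,0],"gripper":0},{"delta_pos":[0,0,6],"delta_rot":[0,0,0],"gripper":0}]'
```

```text
t: 14.25
tool_pos: [0.5081, -0.2148, 0.06]
ee_rot: [-1.157, 1.288, -1.288]
contact_force: [-0.6, -0.5, -3.0]
finger_gap: 0.0354
t: 14.65
tool_pos: [0.5145, -0.2155, 0.0599]
ee_rot: [-1.157, 1.287, -1.288]
contact_force: [-0.7, 0.2, -3.1]
finger_gap: 0.035
```

```bash
python3 -m creep '[{"delta_pos":[0,0,3],"delta_rot":[0,0,0],"gripper":0},{"delta_pos":[0,0,6],"delta_rot":[0,0,0],"gripper":0},{"delta_pos":[0,0,9],"delta_rot":[0,0,0],"gripper":0},{"delta_pos":[0,0,12],"delta_rot":[0,0,0],"gripper":0},{"delta_pos":[0,0,15],"delta_rot":[0,0,0],"gripper":0},{"delta_pos":[0,0,18],"delta_rot":[0,0,0],"gripper":0},{"delta_pos":[0,0,18],"delta_rot":[0,0,0],"gripper":0}]'
python3 -m creep '[{"delta_pos":[0,0,4],"delta_rot":[0,0,0],"gripper":0},{"delta_pos":[0,0,8],"delta_rot":[0,0,0],"gripper":0},{"delta_pos":[0,0,12],"delta_rot":[0,0,0],"gripper":0},{"delta_pos":[0,0,16],"delta_rot":[0,0,0],"gripper":0},{"delta_pos":[0,0,20],"delta_rot":[0,0,0],"gripper":0},{"delta_pos":[0,0,24],"delta_rot":[0,0,0],"gripper":0},{"delta_pos":[0,0,24],"delta_rot":[0,0,0],"gripper":0}]'
python3 - <<'E'
from h import *
state()
E
```

```text
t: 15.35
tool_pos: [0.5326, -0.2174, 0.0599]
ee_rot: [-1.157, 1.287, -1.288]
contact_force: [0.8, 0.0, -3.0]
finger_gap: 0.0354
t: 16.05
tool_pos: [0.5566, -0.2199, 0.0599]
ee_rot: [-1.157, 1.287, -1.288]
contact_force: [0.9, -0.2, -3.8]
finger_gap: 0.0351
t 16.05 tcp [ 0.5566 -0.2199  0.0599] F [ 0.87 -0.2  -3.8 ] gap 0.0351
[[-1.063e-01  7.000e-04  9.943e-01]
 [-9.943e-01 -3.000e-04 -1.063e-01]
 [ 3.000e-04 -1.000e+00  7.000e-04]]
```

```bash
python3 -m creep '[{"delta_pos":[0,0,3],"delta_rot":[0,0,0],"gripper":0},{"delta_pos":[0,0,6],"delta_rot":[0,0,0],"gripper":0},{"delta_pos":[0,0,9],"delta_rot":[0,0,0],"gripper":0},{"delta_pos":[0,0,12],"delta_rot":[0,0,0],"gripper":0},{"delta_pos":[0,0,15],"delta_rot":[0,0,0],"gripper":0},{"delta_pos":[0,0,17],"delta_rot":[0,0,0],"gripper":0},{"delta_pos":[0,0,18],"delta_rot":[0,0,0],"gripper":0},{"delta_pos":[0,0,18],"delta_rot":[0,0,0],"gripper":0}]'
python3 -m creep '[{"delta_pos":[0,0,1],"delta_rot":[0,0,0],"gripper":0},{"delta_pos":[0,0,2],"delta_rot":[0,0,0],"gripper":0},{"delta_pos":[0,0,3],"delta_rot":[0,0,0],"gripper":0},{"delta_pos":[0,0,3],"delta_rot":[0,0,0],"gripper":0}]'
python3 -m creep '[{"delta_pos":[0,0,1],"delta_rot":[0,0,0],"gripper":0},{"delta_pos":[0,0,2],"delta_rot":[0,0,0],"gripper":0},{"delta_pos":[0,0,2],"delta_rot":[0,0,0],"gripper":0}]'
```

```text
t: 16.85
tool_pos: [0.5739, -0.2219, 0.06]
ee_rot: [-1.156, 1.287, -1.288]
contact_force: [0.0, -0.1, -3.8]
finger_gap: 0.0354
t: 17.25
tool_pos: [0.5769, -0.2222, 0.06]
ee_rot: [-1.157, 1.287, -1.288]
contact_force: [0.8, 0.4, -2.7]
finger_gap: 0.0353
t: 17.55
tool_pos: [0.5789, -0.2224, 0.06]
ee_rot: [-1.157, 1.287, -1.288]
contact_force: [0.7, -0.3, -3.2]
finger_gap: 0.0353
```

```bash
python3 -m creep '[{"delta_pos":[0,0,1],"delta_rot":[0,0,0],"gripper":0},{"delta_pos":[0,0,2],"delta_rot":[0,0,0],"gripper":0},{"delta_pos":[0,0,2],"delta_rot":[0,0,0],"gripper":0}]'
python3 -m creep '[{"delta_pos":[0,0,1],"delta_rot":[0,0,0],"gripper":0},{"delta_pos":[0,0,2],"delta_rot":[0,0,0],"gripper":0},{"delta_pos":[0,0,2],"delta_rot":[0,0,0],"gripper":0}]'
```

```text
t: 17.85
tool_pos: [0.5809, -0.2226, 0.06]
ee_rot: [-1.157, 1.287, -1.288]
contact_force: [-0.5, -0.6, -3.7]
finger_gap: 0.0355
t: 18.15
tool_pos: [0.5814, -0.2227, 0.06]
ee_rot: [-1.157, 1.29, -1.286]
contact_force: [-4.9, 1.8, -0.1]
finger_gap: 0.0352
```

Touched something at ~78.5 mm deep. That fits the pin, so I'll push gently.

```bash
python3 -m creep '[{"delta_pos":[0,0,0.5],"delta_rot":[0,0,0],"gripper":0},{"delta_pos":[0,0,1],"delta_rot":[0,0,0],"gripper":0},{"delta_pos":[0,0,1],"delta_rot":[0,0,0],"gripper":0},{"delta_pos":[0,0,1],"delta_rot":[0,0,0],"gripper":0}]'
python3 -m creep '[{"delta_pos":[0,0,0.5],"delta_rot":[0,0,0],"gripper":0},{"delta_pos":[0,0,1],"delta_rot":[0,0,0],"gripper":0},{"delta_pos":[0,0,1],"delta_rot":[0,0,0],"gripper":0},{"delta_pos":[0,0,1],"delta_rot":[0,0,0],"gripper":0}]'
```

```text
t: 18.55
tool_pos: [0.5814, -0.2228, 0.06]
ee_rot: [-1.158, 1.291, -1.285]
contact_force: [-7.5, 1.9, 3.5]
finger_gap: 0.0356
t: 18.95
tool_pos: [0.5814, -0.2227, 0.0601]
ee_rot: [-1.159, 1.293, -1.284]
contact_force: [-10.1, 2.4, 4.8]
finger_gap: 0.0351
```

```bash
for i in 1; do python3 -m creep '[{"delta_pos":[0,0,0.5],"delta_rot":[0,0,0],"gripper":0},{"delta_pos":[0,0,0.5],"delta_rot":[0,0,0],"gripper":0},{"delta_pos":[0,0,0.5],"delta_rot":[0,0,0],"gripper":0}]'; done
python3 -m creep '[{"delta_pos":[0,0,0.5],"delta_rot":[0,0,0],"gripper":0},{"delta_pos":[0,0,0.5],"delta_rot":[0,0,0],"gripper":0},{"delta_pos":[0,0,0.5],"delta_rot":[0,0,0],"gripper":0}]'
python3 - <<'E'
from h import *
o=state();print(o['moment'])
E
```

```text
t: 19.25
tool_pos: [0.5814, -0.2227, 0.0601]
ee_rot: [-1.159, 1.294, -1.284]
contact_force: [-11.0, 2.5, 6.0]
finger_gap: 0.0352
t: 19.55
tool_pos: [0.5814, -0.2228, 0.0601]
ee_rot: [-1.159, 1.295, -1.283]
contact_force: [-12.2, 2.0, 6.4]
finger_gap: 0.0349
t 19.55 tcp [ 0.5814 -0.2228  0.0601] F [-12.19   2.04   6.4 ] gap 0.0349
[[-0.1079 -0.0068  0.9941]
 [-0.9942  0.0028 -0.1079]
 [-0.0021 -1.     -0.007 ]]
[0.39773053 1.92736803 0.18523882]
```

```bash
python3 -m creep '[{"delta_pos":[0,-0.8,0],"delta_rot":[0,0,0],"gripper":0},{"delta_pos":[0,-0.8,0.5],"delta_rot":[0,0,0],"gripper":0},{"delta_pos":[0,-0.8,0.5],"delta_rot":[0,0,0],"gripper":0}]'
python3 -m creep '[{"delta_pos":[0,0,0.5],"delta_rot":[0,0,0],"gripper":0},{"delta_pos":[0,0,0.5],"delta_rot":[0,0,0],"gripper":0},{"delta_pos":[0,0,0.5],"delta_rot":[0,0,0],"gripper":0}]'
python3 - <<'E'
from h import *
for n in ('top','side'):
    p,d=save(n,n+'4.png');np.savez(n+'4.npz',p=p,d=d)
p=cv2.imread('pics/side4.png'); q=cv2.imread('pics/top4.png')
cv2.imwrite('pics/c4.png',np.hstack([cv2.resize(p[190:290,310:440],(400,308),interpolation=cv2.INTER_CUBIC),cv2.resize(q[140:240,320:450],(400,308),interpolation=cv2.INTER_CUBIC)]))
E
```

```text
t: 19.85
tool_pos: [0.5815, -0.2227, 0.0604]
ee_rot: [-1.16, 1.296, -1.283]
contact_force: [-11.7, 2.2, 3.9]
finger_gap: 0.0354
t: 20.15
tool_pos: [0.5815, -0.2227, 0.0605]
ee_rot: [-1.16, 1.296, -1.282]
contact_force: [-13.0, 2.6, 5.9]
finger_gap: 0.0355
```

View pics/c4.png

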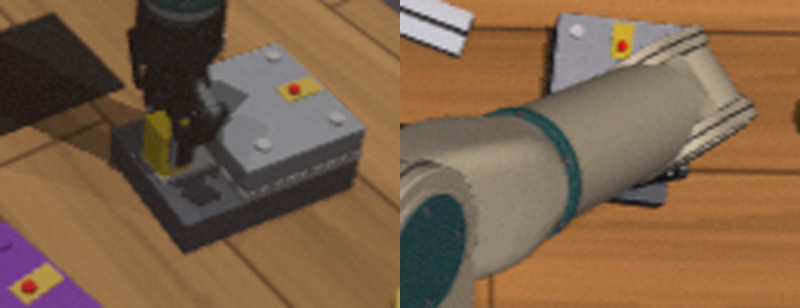

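The handle is clear of the die's face (left crop (160, 140)), and the flag at (295, 90) has not visibly risen. The tool is tipping nose-down, which presses the blade on the floor. I'll counter that pitch and push slightly more, well under the 40 N limit.

```bash
python3 -m creep '[{"delta_pos":[0,0,0],"delta_rot":[0.006,0,0],"gripper":0},{"delta_pos":[0,0,0],"delta_rot":[0.012,0,0],"gripper":0},{"delta_pos":[0,0,0],"delta_rot":[0.012,0,0],"gripper":0}]'
python3 -m creep '[{"delta_pos":[0,0,0.5],"delta_rot":[0,0,0],"gripper":0},{"delta_pos":[0,0,0.5],"delta_rot":[0,0,0],"gripper":0},{"delta_pos":[0,0,0.5],"delta_rot":[0,0,0],"gripper":0}]'
python3 - <<'E'
from h import *
o=state();print(o['moment'])
for n in ('side0','side3','side4'):
    f=np.load(n+'.npz');p=f['p'];h=cv2.cvtColor(p,cv2.COLOR_RGB2HSV);k=((h[...,0]<8)|(h[...,0]>172))&(h[...,1]>150)&(h[...,2]>90);k[:205]=0;k[235:]=0;k[:,:390]=0;k[:,425:]=0
    v,u=np.nonzero(k);w=world('side',f['d'])[k];print(n,len(v),v.mean(),u.mean(),np.round(np.nanmean(w,0),4))
E
```

```text
t: 20.55
tool_pos: [0.5816, -0.2227, 0.0599]
ee_rot: [-1.152, 1.287, -1.289]
contact_force: [-10.8, 1.7, 1.2]
finger_gap: 0.0353
t: 20.85
tool_pos: [0.5816, -0.2227, 0.0599]
ee_rot: [-1.153, 1.288, -1.288]
contact_force: [-13.0, 2.0, 2.7]
finger_gap: 0.0352
t 20.85 tcp [ 0.5816 -0.2227  0.0599] F [-12.99   2.02   2.72] gap 0.0352
[[-0.108   0.0024  0.9941]
 [-0.9942  0.0021 -0.108 ]
 [-0.0023 -1.      0.0022]]
[0.33677388 2.5172033  0.11261424]
side0 7 218.28571428571428 405.0 [ 0.7162 -0.2375  0.0843]
side3 7 218.28571428571428 405.0 [ 0.7162 -0.2375  0.0843]
side4 7 218.28571428571428 405.0 [ 0.7155 -0.2382  0.0852]
```

```bash
python3 -m creep '[{"delta_pos":[0,0,0.5],"delta_rot":[0,0,0],"gripper":0},{"delta_pos":[0,0,0.5],"delta_rot":[0,0,0],"gripper":0},{"delta_pos":[0,0,0.5],"delta_rot":[0,0,0],"gripper":0}]'
python3 -m creep '[{"delta_pos":[0,0,0.5],"delta_rot":[0,0,0],"gripper":0},{"delta_pos":[0,0,0.5],"delta_rot":[0,0,0],"gripper":0},{"delta_pos":[0,0,0.5],"delta_rot":[0,0,0],"gripper":0}]'
python3 -m creep '[{"delta_pos":[0,0,0.5],"delta_rot":[0,0,0],"gripper":0},{"delta_pos":[0,0,0.5],"delta_rot":[0,0,0],"gripper":0},{"delta_pos":[0,0,0.5],"delta_rot":[0,0,0],"gripper":0}]'
```

```text
t: 21.15
tool_pos: [0.5816, -0.2227, 0.0599]
ee_rot: [-1.153, 1.289, -1.287]
contact_force: [-12.9, 2.9, 4.2]
finger_gap: 0.0354
t: 21.45
tool_pos: [0.5818, -0.2227, 0.0599]
ee_rot: [-1.153, 1.289, -1.287]
contact_force: [-15.3, 2.1, 4.3]
finger_gap: 0.0354
t: 21.75
tool_pos: [0.5822, -0.2227, 0.0599]
ee_rot: [-1.153, 1.289, -1.287]
contact_force: [-15.3, 2.6, 3.6]
finger_gap: 0.0357
```

The force has levelled at ~15 N and the tool is moving, so the pin is giving way. I'll go a few mm more.

```bash
python3 -m creep '[{"delta_pos":[0,0,0.5],"delta_rot":[0,0,0],"gripper":0},{"delta_pos":[0,0,1],"delta_rot":[0,0,0],"gripper":0},{"delta_pos":[0,0,1.5],"delta_rot":[0,0,0],"gripper":0},{"delta_pos":[0,0,1.5],"delta_rot":[0,0,0],"gripper":0},{"delta_pos":[0,0,1.5],"delta_rot":[0,0,0],"gripper":0}]'
python3 -m creep '[{"delta_pos":[0,0,0.5],"delta_rot":[0,0,0],"gripper":0},{"delta_pos":[0,0,1],"delta_rot":[0,0,0],"gripper":0},{"delta_pos":[0,0,1.5],"delta_rot":[0,0,0],"gripper":0},{"delta_pos":[0,0,1.5],"delta_rot":[0,0,0],"gripper":0}]'
cat > fl.py <<'E'
from h import *
import sys
state()
p,d=save('side',sys.argv[1]);f0=np.load('side0.npz')
for p_,d_ in ((f0['p'],f0['d']),(p,d)):
    h=cv2.cvtColor(p_,cv2.COLOR_RGB2HSV);k=((h[...,0]<8)|(h[...,0]>172))&(h[...,1]>150)&(h[...,2]>90);k[:200]=0;k[235:]=0;k[:,:390]=0;k[:,425:]=0
    v,u=np.nonzero(k);w=world('side',d_)[k];print(len(v),v.min(),v.max(),v.mean(),u.mean(),'zmax',np.nanmax(w[:,2]),np.round(np.nanmean(w,0),4))
E
python3 fl.py side5.png
```

```text
t: 22.25
tool_pos: [0.5836, -0.2229, 0.0599]
ee_rot: [-1.153, 1.289, -1.287]
contact_force: [-15.0, 3.2, 5.1]
finger_gap: 0.0355
t: 22.65
tool_pos: [0.5852, -0.223, 0.0599]
ee_rot: [-1.153, 1.289, -1.287]
contact_force: [-13.9, 2.8, 3.7]
finger_gap: 0.0355
t 22.65 tcp [ 0.5852 -0.223   0.0599] F [-13.91   2.81   3.74] gap 0.0355
[[-1.083e-01  9.000e-04  9.941e-01]
 [-9.941e-01  2.800e-03 -1.083e-01]
 [-2.900e-03 -1.000e+00  6.000e-04]]
7 217 219 218.28571428571428 405.0 zmax 0.0863763056679522 [ 0.7162 -0.2375  0.0843]
10 216 218 216.9 405.2 zmax 0.09419797937714049 [ 0.7149 -0.2386  0.091 ]
```

```bash
python3 -m creep '[{"delta_pos":[0,0,-1],"delta_rot":[0,0,0],"gripper":0},{"delta_pos":[0,0,-2],"delta_rot":[-0.002,0,0],"gripper":0},{"delta_pos":[0,0,-3],"delta_rot":[-0.004,0,0],"gripper":0},{"delta_pos":[0,0,-4],"delta_rot":[-0.006,0,0],"gripper":0},{"delta_pos":[0,0,-5],"delta_rot":[-0.008,0,0],"gripper":0},{"delta_pos":[0,0,-6],"delta_rot":[-0.01,0,0],"gripper":0},{"delta_pos":[0,0,-6],"delta_rot":[-0.01,0,0],"gripper":0},{"delta_pos":[0,0,-6],"delta_rot":[-0.01,0,0],"gripper":0}]'
python3 -c "
from h import *
state()"
```

```text
t: 23.5
tool_pos: [0.5852, -0.223, 0.0605]
ee_rot: [-1.156, 1.287, -1.288]
contact_force: [-3.6, 0.4, -6.1]
finger_gap: 0.0353
t 23.5 tcp [ 0.5852 -0.223   0.0605] F [-3.6   0.38 -6.05] gap 0.0353
[[-1.070e-01  1.000e-03  9.943e-01]
 [-9.943e-01  1.000e-04 -1.070e-01]
 [-2.000e-04 -1.000e+00  1.000e-03]]
```

```bash
python3 -m creep '[{"delta_pos":[0,0.5,-1],"delta_rot":[0,0,0],"gripper":0},{"delta_pos":[0,0.8,-1.2],"delta_rot":[0,0,0],"gripper":0},{"delta_pos":[0,0.8,-1.2],"delta_rot":[0,0,0],"gripper":0}]'
python3 -m creep '[{"delta_pos":[0,0,0],"delta_rot":[0,0,0],"gripper":0.6},{"delta_pos":[0,0,0],"delta_rot":[0,0,0],"gripper":0.8},{"delta_pos":[0,0,0],"delta_rot":[0,0,0],"gripper":1},{"delta_pos":[0,0,0],"delta_rot":[0,0,0],"gripper":1},{"delta_pos":[0,0,0],"delta_rot":[0,0,0],"gripper":1},{"delta_pos":[0,0,0],"delta_rot":[0,0,0],"gripper":1}]'
python3 fl.py side6.png
```

```text
t: 23.8
tool_pos: [0.585, -0.223, 0.0602]
ee_rot: [-1.155, 1.285, -1.289]
contact_force: [-2.0, 0.7, -3.5]
finger_gap: 0.0355
t: 24.4
tool_pos: [0.5846, -0.2231, 0.0601]
ee_rot: [-1.155, 1.286, -1.289]
contact_force: [-0.3, 0.4, 0.4]
finger_gap: 0.0854
t 24.4 tcp [ 0.5846 -0.2231  0.0601] F [-0.29  0.36  0.39] gap 0.0854
[[-1.070e-01  2.300e-03  9.943e-01]
 [-9.943e-01 -3.000e-04 -1.070e-01]
 [ 1.000e-04 -1.000e+00  2.300e-03]]
7 217 219 218.28571428571428 405.0 zmax 0.0863763056679522 [ 0.7162 -0.2375  0.0843]
10 216 218 216.9 405.2 zmax 0.09352209428670993 [ 0.7158 -0.2378  0.09  ]
```

Released cleanly. Next I rise straight up, then back away so the cameras get a clear view.

```bash
python3 -m creep '[{"delta_pos":[0,-15,0],"delta_rot":[0,0,0],"gripper":1},{"delta_pos":[0,-40,0],"delta_rot":[0,0,0],"gripper":1},{"delta_pos":[0,-80,0],"delta_rot":[0,0,0],"gripper":1},{"delta_pos":[0,-120,0],"delta_rot":[0,0,0],"gripper":1},{"delta_pos":[-40,-160,0],"delta_rot":[0,0,0],"gripper":1},{"delta_pos":[-90,-180,0],"delta_rot":[0,0,0],"gripper":1},{"delta_pos":[-140,-180,0],"delta_rot":[0,0,0],"gripper":1},{"delta_pos":[-190,-180,0],"delta_rot":[0,0,0],"gripper":1},{"delta_pos":[-240,-180,0],"delta_rot":[0,0,0],"gripper":1},{"delta_pos":[-280,-180,0],"delta_rot":[0,0,0],"gripper":1},{"delta_pos":[-300,-180,0],"delta_rot":[0,0,0],"gripper":1},{"delta_pos":[-300,-180,0],"delta_rot":[0,0,0],"gripper":1},{"delta_pos":[-300,-180,0],"delta_rot":[0,0,0],"gripper":1}]'
python3 fl.py side7.png
python3 - <<'E'
from m import *
a=np.radians(-6.1);ax=np.array([np.cos(a),np.sin(a)]);ay=np.array([-ax[1],ax[0]]); m=np.array([618.9,-225.6])
for n in ('top','side'):
    p,d=save(n,n+'8.png');W=world(n,d);hsv=cv2.cvtColor(p,cv2.COLOR_RGB2HSV);H,S,V=[hsv[...,i] for i in range(3)];z=W[...,2]
    g=(abs(W[...,0]-.58)<.07)&(abs(W[...,1]+.22)<.08)
    w=W[g&(H>22)&(H<34)&(S>120)&(z>.09)&(z<.105)]; rect(w,n+' handle'); c=np.array(cv2.minAreaRect((w[:,:2]*1000).astype(np.float32))[0])-m; print('die frame',c@ax,c@ay,'z',np.percentile(w[:,2],[10,50,90]))
p=cv2.imread('pics/side8.png'); q=cv2.imread('pics/top8.png')
cv2.imwrite('pics/c8.png',np.hstack([cv2.resize(p[190:290,310:440],(400,308),interpolation=cv2.INTER_CUBIC),cv2.resize(q[140:240,320:450],(400,308),interpolation=cv2.INTER_CUBIC)]))
E
```

```text
t: 25.75
tool_pos: [0.616, 0.0747, 0.2408]
ee_rot: [-1.155, 1.285, -1.29]
contact_force: [0.6, -0.5, -0.3]
finger_gap: 0.0859
t 25.75 tcp [0.616  0.0747 0.2408] F [ 0.59 -0.48 -0.33] gap 0.0859
[[-0.1069  0.0027  0.9943]
 [-0.9943 -0.0013 -0.1069]
 [ 0.001  -1.      0.0028]]
7 217 219 218.28571428571428 405.0 zmax 0.0863763056679522 [ 0.7162 -0.2375  0.0843]
10 216 218 216.9 405.2 zmax 0.09371006737528711 [ 0.715  -0.2385  0.0909]
top handle 110 box c [ 584.  -218.8] s [36.6 30.3] a 89.9 mean [ 583.5 -219.1   96.3]
die frame -35.4364293585781 3.0565362649940075 z [0.09306868 0.09641783 0.09932004]
side handle 117 box c [ 584.2 -225. ] s [37.2 32. ] a 84.99 mean [ 583.  -225.6   95.2]
die frame -34.51838775298282 -3.090414814849857 z [0.09263651 0.09548345 0.09735029]
```

View pics/c8.png

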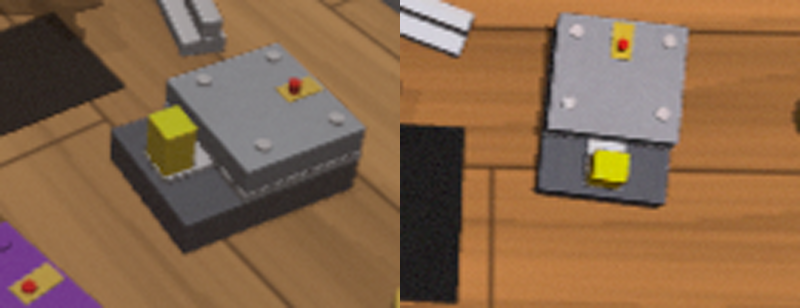

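The gauge lies flat in the gap, with the flag partly up (left crop (295, 87)) and the arm well clear. Handing in.

```bash
python3 -c "
from h import *
bot.close_job(); state()"
```

```text
the job is handed in; nothing more can be done
the job is handed in; nothing more can be done
```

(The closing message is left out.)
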